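# Clamp a broken spoon rest while the glue grabs

### The arm

A 6-joint arm with a two-finger parallel gripper is mounted at the origin on a cart in front of the work surface, level with it; the furniture and walls round the work are solid. World frame = base frame: x ahead of the robot, y to its left, z up, the work surface at z = 0. Lengths are in m, angles in rad, forces in N, time in s.
With the tool pointing down it reaches from about 0.35 to 0.875 m from the base axis. Payload 4.2 kg.
Tool frame: the origin (TCP) lies at the very end of the fingers, on their centre line; the grasp point (between the pads) lies 19 mm behind it (robot.grip_depth is the distance from the TCP to the grasp point, in m); y points along the fingers, z is the direction in which the jaws open and shut, and the axes are right-handed (so a half turn about y gives the same grasp; the last joint's range is limited). The gripper opens to 87 mm and grips with 3 to 60 N. Pads are 19 mm wide; open, the fingers measure 117 mm over their backs; the gripper's body (75 mm by 190 mm) begins 51 mm behind the grasp point.
Start: joints at [1.504, 0.385, 0.008, 0, -1.194, -0.259], TCP at [0.2, 0.592, 0.223] pointing down, gripper open.
Joint ranges: [-3.14, 3.14], [-1.21, 2.06], [-1.07, 1.41], [-3.16, 2.05], [-2.99, -0.16], [-3.1, 3.1]. Speed limits (rad/s): [2.79, 2.79, 3.14, 3.14, 3.14, 3.14].

### API

Orientations are given as a rotation vector (axis times angle).
In Python, from rig import robot, optics gives the robot as it stands. The module is installed in compiled form; this text tells all that it offers.
- The arm moves only by the tool apply_moves, never from a script. Its argument "deltas" is text: rows parted by semicolons, each of 4 numbers parted by spaces: the shift along the tool's x, y, z in cm, then the turn about the tool's y in degrees. In form: x y z turn; .... A call has 1 to 12 rows; each row is the pose to reach, as a shift and turn from the pose commanded when the call began, along the tool's axes at that moment; what a row does not reach only later rows make up. A row lasts 1/10 s, in which the tool goes at most 50 mm and 8.59 degrees, less where a joint would pass 70% of its speed; a pose out of reach is approached as far as the arm can. A call with a gripper value outside its range is refused whole. "claw" is the closure, from 0 (fully open) to 1 (shut), set as the call begins (left out, the last holds). The fingers move at their own pace and stop on an object; "newtons" is the grip in N (left out, the last holds). Time passes only in rows, so rows that repeat a pose let the fingers close. It gives the time, the measured TCP pose, the force and the opening at its end, in the units of the state.
- robot.get_state(): the state, without advancing time (a new reading comes with each control period).
- optics.camera(name): name is "scene" or "top" or "wrist"; returns a dict with "pixels" (420x560x3 uint8, red, green, blue), "K" (3x3 intrinsics, pixels), "cam_to_world" (4x4, takes a point from camera to world coordinates); the wrist camera has in their place "tool_from_camera" (4x4, takes a point from camera to tool coordinates, whose origin is the TCP and whose axes are the tool frame's). Camera axes: x right, y up, looking along -z (the intrinsics and any distortion apply to the point x, -y, -z); pixel columns grow to the right and rows downward; lengths in m; the calibration is good to about 2 mm. A picture is of the moment at which its call begins: read the wrist's pose just before it. There is no depth.
- robot.finish_job(): hands the job in, once; it reports no verdict.
Trained networks look in a picture, given as the dict that the camera call returned (one of the last four; its "shot" number tells which), for a name from the list of things; names that differ only in an ending like _2 or _b are one class to them, and where a whole thing is asked for, a point or a joint stands for the part that bears it (a point fixed in the world has none). Each returns a list of dicts, best first, with "p" (0 to 1); they miss things now and then, are a little off and sometimes report something else, mostly with a low value. They report only what shows in the picture. A call takes as long as a camera call. They do not tell look-alikes from the thing itself.
- optics.recognise(name, picture): "box" ([left, top, width, height] as shares, 0 to 1, of the picture: columns of its width, rows of its height, round what is visible of it).
The state is a dict: "t": time; "joint_pos": joint angles; "qd": joint speeds; "joint_efforts": joint torques, N m; "position": TCP position; "tcp_rot": TCP orientation; "force": force on the tool from outside, world axes, zero at the start; "wrist_torque": the same for the moment, N m; "opening": opening from 0.0 (shut) to 1.0 (fully open).
Only numpy, scipy, OpenCV 4.12 (cv2) and the standard library are available. Lean on these libraries where they do the work, as an engineer would, in place of code of your own. Each camera call takes 0.05 s, during which the arm holds its last target.

### The job

The white stoneware spoon rest has snapped in two and its broken faces are ready for joining: pick up the loose half gently, lay it flat between the jaws of the bar clamp in line with the seated half, broken edge towards broken edge, and let go of it. Then pump the clamp's trigger against its handle - work the jaw only by the trigger, never push it by hand - until the moving jaw has pressed the two halves together edge to edge, and finish while still holding the trigger squeezed, so that the joint stays under firm but light pressure. Glazed stoneware cracks easily, so never pinch or clamp either half hard, and leave the other things on the worktop alone.

Things in the scene. Friction and masses are not known exactly. Their poses are not given: they have to be found in the camera images.
- clamp_board: Plywood gluing board, fixed, 18 mm thick; a one-hand bar clamp is screwed on its side on it. Origin on the worktop; x to the back, y along the clamp bar from handle to moving jaw, z up. Board x -85 to 60, y -180 to 180, top z 18 mm. Steel bar along y at x -55, top z 36. Clamp body y -138 to -76, top z 53. Jaws reach to x 40, z 20 to 48.
- handle_grip (a point): Board frame (-140,-107.5,34) mm, fixed; where to squeeze, along the board's y: midway between the outer faces of handle (y -126) and closed trigger, then 37 mm apart (about 53 open: pads centred here must open to 76 mm to free the trigger fully). Black handle 22 mm thick, z 21 to 47, juts to x -181 towards the robot, clear of the board; nothing beneath it.
- trigger_lever: Grey trigger lever on the handle's +y side, 12 mm thick, 22 mm high (board z 23 to 45). Origin at its pivot, board (-80,-95,34) mm; with axes parallel to the board's when open; it then points 100 mm towards its own -x and, leaning 0.26 rad, +y; its +y face is the one to push. Squeezing swings it towards the handle (board -y).
- clamp_trigger (a joint): Trigger angle, rad: 0 open, 0.26 fully squeezed (16 mm at handle_grip). Springs open (3 to 5 N there). A squeeze draws the bar in by a ratchet, 12 mm at most, up to 3 mm lost finding a notch; opening leaves the bar in place. About 8 N at handle_grip moves the bar; on the work the trigger stops part way and each newton over that adds 1.3 N of clamping: push it with 12 to 30 N.
- clamp_bar (a joint): How far the bar with the moving jaw is drawn in, m: 0 widest (pads 175 mm apart), grows as the jaws close; pad distance = 175 mm minus this. Starts at 0 to 18 mm; with both halves tight it is about 45 mm. Rubs with 5 N and stays where it is.
- moving_jaw: Black moving jaw on the +y end of the bar, with a rubber pad facing the board's -y. Top at board z 48 mm.
- moving_pad (a point): Middle of the moving jaw's pad face (pad 34 mm wide in x), board x 20, z 24.5 mm; moves with the bar; axes as the board's.
- near_pad (a point): Middle of the near, fixed jaw's pad face (pad 34 mm wide in x), board (20,-75,24.5) mm; axes as the board's.
- seated_half: Half of a white stoneware spoon rest, lying loose on the board, its outer end within 4 mm of the near pad. 52 mm wide (x), 65 long (y), 13 high, 0.12 kg; origin mid underside. Its broken edge, at its own +y, bulges to a shallow point (4 mm out at x +5, 4 mm back at the sides). Cracks like the other half.
- seated_half_break (a point): Middle of the seated half's broken edge: its own (0, 32.5, 6.5) mm.
- loose_half: Other half, right way up on the worktop right of the board. 52 mm wide (x; grip across this), 65 long (y), 13 high, 0.08 to 0.17 kg; solid up to the rim; origin mid underside. Its broken edge, at its own -y, is hollowed to fit the other. In the clamp its x and y run along the board's. Cracks if pinched with over 30 N a finger or clamped with over 50 N; 10 N carries it.
- loose_half_break (a point): Middle of the loose half's broken edge: its own (0, -32.5, 6.5) mm. Meets seated_half_break when joined.
- peg: Bystander: wooden clothes peg, 15 x 72 x 12 mm, front left.
- pencil: Bystander: pencil, 117 mm long, front left.
- peeler: Bystander: vegetable peeler, 170 x 25 x 18 mm, left of the board.
- cork: Bystander: wine cork standing on end, 24 mm wide, 43 mm high, front left.
- garlic: Bystander: garlic bulb, 51 mm high, at the right towards the back.
- lemon: Bystander: lemon, 78 x 55 x 56 mm, at the right towards the back.
- tea_light: Bystander: tea light, 38 mm wide, 15 mm high, by the garlic and the lemon.
Things that resemble listed ones, but are neither listed nor needed, are in the scene too. Leave any orange look-alike of the seated_half alone.

How it is judged:
On the way, in this order (a step that is already met when the one before it is completed fails the run):
1. the loose half has been lifted off the worktop (height (world z) of loose_half above 0.035 m and contact force between the fingers and loose_half above 0.5 N), for 0.1 s.
2. the loose half lies flat on the board between seated half and moving jaw, let go (x of loose_half in the frame of clamp_board between 0.01 and 0.03 m and y of loose_half in the frame of moving_pad below -0.025 m and y of loose_half_break in the frame of near_pad above 0.055 m and angle between the y axis of loose_half and the y axis of clamp_board, either way round below 0.25 rad and z of loose_half in the frame of clamp_board between 0.012 and 0.021 m and contact force between the fingers and loose_half below 0.1 N and linear speed of loose_half below 0.02 m/s), for 0.2 s.
3. the jaw presses the halves together, the trigger held (distance between loose_half_break and seated_half_break below 0.007 m and y of loose_half_break in the frame of seated_half below 0.036 m and angle between the y axis of loose_half and the y axis of seated_half, either way round below 0.08 rad and angle between each of loose_half, seated_half's own z axis and vertical below 0.08 rad and contact force between moving_jaw and loose_half above 4 N and contact force between seated_half and loose_half above 2 N and contact force between the fingers and trigger_lever above 5 N), for 0.3 s.
At the end, for the whole second after the job is handed in: Ends with the fingers squeezing the trigger (over 5 N). Halves flat, joined: edge middles within 7 mm, gap under 3.5 mm, in line within 0.08 rad; jaw presses the loose half with over 4 N, it presses the seated half with over 2 N; bar drawn in over 35 mm and at rest; fingers on neither half (all of step 3 and contact force between the fingers and loose_half below 0.1 N and contact force between the fingers and seated_half below 0.1 N and value of joint clamp_bar above 0.035 m and velocity of joint clamp_bar below 0.003 m/s); the arm keeps its last pose, push and grip.
It fails at once if a half is clamped with more than 50 N (contact force between moving_jaw and loose_half above 50 N or contact force between clamp_board and seated_half above 50 N).
It fails at once if a half is pinched or pressed by the gripper with more than 60 N in all (30 N a finger) (contact force between any of the arm, the fingers and loose_half above 60 N or contact force between the fingers and seated_half above 60 N).
It fails at once if the jaw is pushed by the robot (contact force between any of the arm, the fingers and moving_jaw above 4 N).
It fails at once if a bystander is moved by more than 4 cm (distance of any of peeler, cork, peg, pencil, garlic, lemon, tea_light from where it was at the start of the episode above 0.04 m).
It also fails if it takes over 64 s, if anything falls off the work surface, if the arm or the gripper's body presses on something with over 40 N, if the wrist force passes 120 N, or if a joint passes its speed limit or range.

## Working session

There is one attempt and no reset: what is moved stays moved. The work goes in short steps, Python scripts to look and compute and a tool call to move; the robot and the scene stay as the last step left them, time stands still between calls to the robot, and variables do not carry over. Pictures are saved under pics/ and viewed, and the job is handed in when it is done.

Besides the shell and the picture viewer there is one more tool, called as name(argument=value, ...) on one line, values as JSON. apply_moves: Moves the arm, as the interface text tells. Its arguments: {"type":"object","properties":{"deltas":{"type":"string"},"claw":{"type":"number"},"newtons":{"type":"number"}},"required":["deltas"]}

```bash
mkdir -p pics
cat > h.py <<'E'
import numpy as np, cv2
from rig import robot, optics
from scipy.spatial.transform import Rotation as R
def save(pic,name): cv2.imwrite('pics/'+name,cv2.cvtColor(pic['pixels'],cv2.COLOR_RGB2BGR))
def ray(pic,u,v,st=None):
    K=pic['K']; d=np.array([(u-K[0,2])/K[0,0],-(v-K[1,2])/K[1,1],-1.])
    T=pic.get('cam_to_world')
    if T is None:
        W=np.eye(4);W[:3,:3]=R.from_rotvec(st['tcp_rot']).as_matrix();W[:3,3]=st['position'];T=W@pic['tool_from_camera']
    return T[:3,3],T[:3,:3]@d,T
def topt(pic,u,v,z,st=None):
    o,d,_=ray(pic,u,v,st); return o+d*(z-o[2])/d[2]
def proj(pic,p,st=None):
    _,_,T=ray(pic,0,0,st); c=np.linalg.inv(T)@np.append(p,1); K=pic['K']
    return K[0,2]+K[0,0]*c[0]/-c[2],K[1,2]-K[1,1]*c[1]/-c[2]
E
python3 - <<'E'
from h import *
s=robot.get_state(); print({k:np.round(v,3).tolist() for k,v in s.items()}, robot.grip_depth)
print(R.from_rotvec(s['tcp_rot']).as_matrix().round(3))
for n in ['scene','top','wrist']:
    p=optics.camera(n); save(p,n+'0.png'); print(n,[k for k in p],p['K'].round(1).tolist(),p.get('cam_to_world',p.get('tool_from_camera')).round(3).tolist())
    for k in p:
        if k not in('pixels','K','cam_to_world','tool_from_camera'):print(k,p[k])
    for t in ['loose_half','seated_half','moving_jaw','trigger_lever','clamp_board']:
        print(t,[(np.round(np.array(d['box'])*[560,420,560,420]).tolist(),round(d['p'],2)) for d in optics.recognise(t,p)][:4])
E
```

```text
{'t': 0.0, 'joint_pos': [1.504, 0.386, 0.007, -0.001, -1.194, -0.259], 'qd': [0.0, 0.001, -0.0, -0.001, -0.001, 0.001], 'joint_efforts': [0.001, -39.067, 18.74, 4.22, 0.011, -0.0], 'position': [0.2, 0.592, 0.221], 'tcp_rot': [-0.336, -2.043, 2.047], 'force': [0.234, 0.368, 0.728], 'wrist_torque': [0.012, -0.032, -0.021], 'opening': 0.998} 0.0187
[[-0.947 -0.001 -0.32 ]
 [ 0.32  -0.002 -0.947]
 [-0.    -1.     0.002]]
scene ['pixels', 'K', 'cam_to_world', 'shot'] [[453.5, 0.0, 281.9], [0.0, 453.5, 208.3], [0.0, 0.0, 1.0]] [[-0.931, 0.255, -0.262, 0.241], [-0.365, -0.686, 0.63, 0.651], [-0.019, 0.682, 0.731, 0.843], [0.0, 0.0, 0.0, 1.0]]
shot 1
loose_half [([314.0, 140.0, 17.0, 19.0], 0.82)]
seated_half [([225.0, 196.0, 28.0, 22.0], 0.92), ([302.0, 241.0, 22.0, 26.0], 0.89)]
moving_jaw [([211.0, 173.0, 69.0, 89.0], 0.74)]
trigger_lever [([282.0, 190.0, 33.0, 24.0], 0.83)]
clamp_board [([197.0, 169.0, 125.0, 123.0], 0.65)]
top ['pixels', 'K', 'cam_to_world', 'shot'] [[535.2, 0.0, 282.2], [0.0, 535.2, 214.0], [0.0, 0.0, 1.0]] [[0.006, 0.983, -0.185, 0.313], [-1.0, 0.009, 0.012, -0.006], [0.014, 0.185, 0.983, 1.263], [0.0, 0.0, 0.0, 1.0]]
shot 2
loose_half [([395.0, 215.0, 36.0, 31.0], 0.97)]
seated_half [([268.0, 161.0, 28.0, 30.0], 0.82), ([244.0, 250.0, 30.0, 29.0], 0.8), ([393.0, 215.0, 33.0, 27.0], 0.52), ([190.0, 154.0, 159.0, 105.0], 0.37)]
moving_jaw [([213.0, 176.0, 139.0, 46.0], 0.93), ([306.0, 212.0, 8.0, 43.0], 0.18)]
trigger_lever [([306.0, 210.0, 10.0, 45.0], 0.64)]
clamp_board [([191.0, 156.0, 159.0, 97.0], 0.88), ([216.0, 169.0, 138.0, 54.0], 0.75)]
wrist ['pixels', 'K', 'tool_from_camera', 'shot'] [[353.7, 0.0, 285.5], [0.0, 353.7, 209.8], [0.0, 0.0, 1.0]] [[0.001, -0.965, -0.261, -0.071], [-0.0, 0.261, -0.965, -0.162], [1.0, 0.001, -0.0, 0.0], [0.0, 0.0, 0.0, 1.0]]
shot 3
loose_half []
seated_half []
moving_jaw []
trigger_lever []
clamp_board []
```

Run:
```python
import cv2
a=cv2.imread('pics/top0.png')[120:310,150:480]; cv2.imwrite('pics/top0c.png',cv2.resize(a,None,fx=2.4,fy=2.4,interpolation=2))
```

```text
(no output)
```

View pics/top0.png

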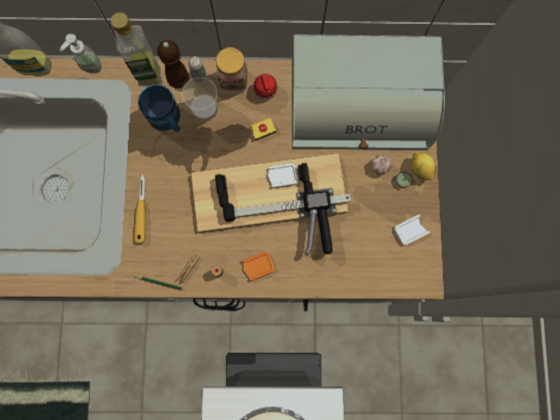

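View pics/scene0.png

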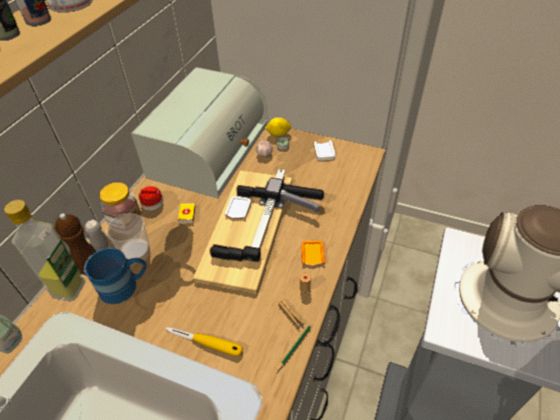

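View pics/top0c.png

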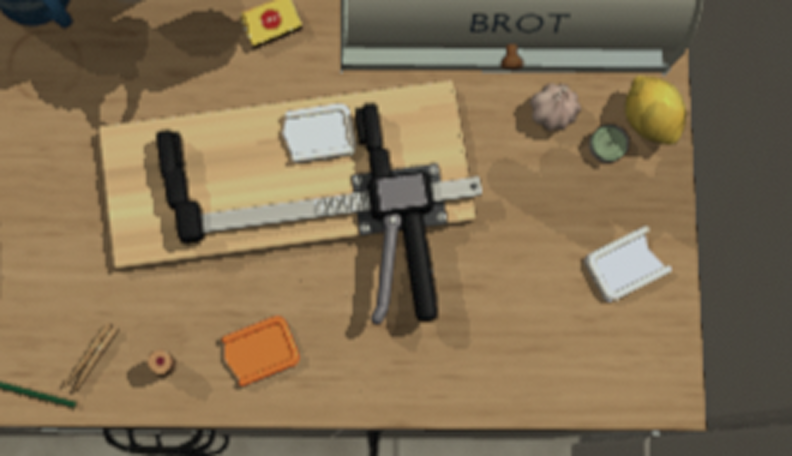

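The top view shows two white halves and one orange look-alike:
- The white half at px (412,230) lies loose on the worktop right of the board. Its hollowed edge with prongs faces right.
- The white half at px (283,177) sits against the near jaw.
- The orange one at px (258,266) is to be ignored.

I choose (412,230) as the loose half. Next I measure the poses.

Run:
```python
from h import *
p=optics.camera('top')
im=cv2.cvtColor(p['pixels'],cv2.COLOR_RGB2BGR)
for n,(y0,y1,x0,x1) in {'loose':(205,260,380,445),'board':(145,265,180,365)}.items():
    f=9 if n=='loose' else 4.3
    cv2.imwrite(f'pics/{n}1.png',cv2.resize(im[y0:y1,x0:x1],None,fx=f,fy=f,interpolation=cv2.INTER_CUBIC))
hsv=cv2.cvtColor(im,cv2.COLOR_BGR2HSV)
m=((hsv[...,1]<45)&(hsv[...,2]>150)).astype(np.uint8)
for n,(y0,y1,x0,x1) in {'loose':(210,252,388,435),'seat':(158,192,264,302)}.items():
    mm=np.zeros_like(m);mm[y0:y1,x0:x1]=m[y0:y1,x0:x1]
    c=max(cv2.findContours(mm,0,1)[0],key=cv2.contourArea); 
    w=np.array([topt(p,u,v,0.013 if n=='loose' else .031)[:2] for u,v in c[:,0]])*1000
    r=cv2.minAreaRect(w.astype(np.float32)); print(n,len(w),np.round(r[0],1),np.round(r[1],1),r[2])
# board colours
```

```text
loose 86 [ 513.9 -328.7] [51.6 70.2] 27.479965209960938
seat 91 [640.4 -20.9] [51.3 67.7] 9.311175346374512
```

View pics/loose1.png

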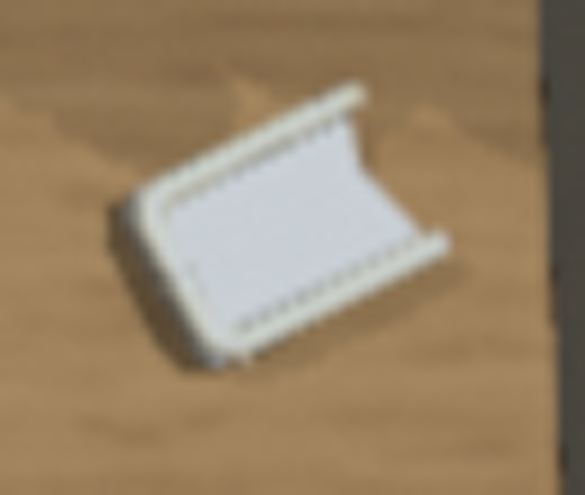

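View pics/board1.png

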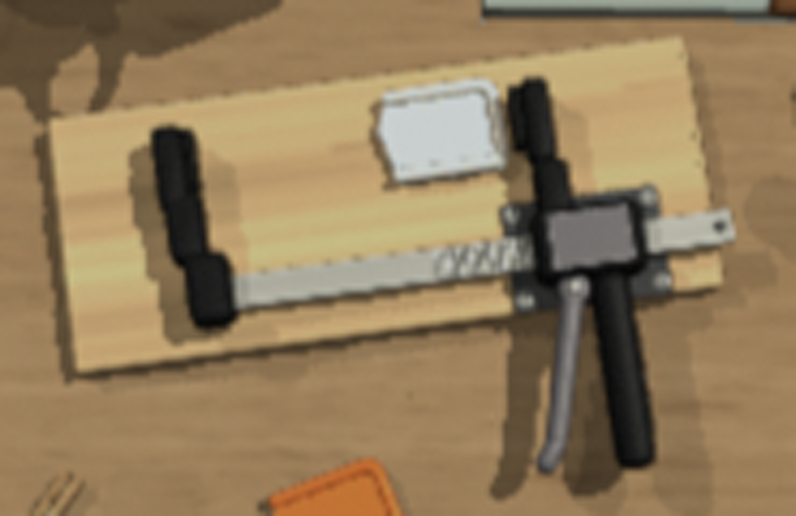

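The loose half (zoomed crop) has its hollow edge facing right, towards world −y, at yaw ≈27°. The close crop confirms it is plain white and the right one. Now the board pose and the side wall position.

Run:
```python
from h import *
from scipy.optimize import least_squares
p=optics.camera('top')
im=cv2.cvtColor(p['pixels'],cv2.COLOR_RGB2BGR)
px=np.array([(50,118),(683,38),(720,287),(78,372)])/4.3+[180,145]-0.4
W=np.array([topt(p,u,v,.018)[:2] for u,v in px]);B=np.array([(60,180),(60,-180),(-85,-180),(-85,180)])/1000
def f(q): 
    c,s=np.cos(q[2]),np.sin(q[2]); return ((B@np.array([[c,s],[-s,c]]))+q[:2]-W).ravel()
r=least_squares(f,[.6,0,.13]); q=r.x; print('board',q, np.degrees(q[2]), 'res mm',(r.fun*1000).round(1))
np.save('board.npy',q)
c,s=np.cos(q[2]),np.sin(q[2])
b2w=lambda b:np.array([q[0]+c*b[0]-s*b[1],q[1]+s*b[0]+c*b[1],b[2]])
for n,b in dict(grip=(-.14,-.1075,.034),near=(.02,-.075,.0245),mov0=(.02,.1,.0245)).items(): print(n,b2w(b).round(4),np.round(proj(p,b2w(b)),1))
o=b2w((0,0,0))
def w2b(w): d=np.array(w)-q[:2]; return np.array([c*d[0]+s*d[1],-s*d[0]+c*d[1]])*1000
print('seated ctr board',w2b((.6404,-.0209)))
# moving jaw pad face top edge: px in board1 crop (195,170) z .048
for cx,cy in [(197,150),(205,190),(518,90)]: print('jaw',w2b(topt(p,cx/4.3+180,cy/4.3+145,.048)[:2]))
print('wall', topt(p,440,250,0),topt(p,443,270,0))
cv2.imwrite('pics/wall.png',im[20:320,380:560].repeat(3,0)[:600:,:].repeat(3,1)[:, :])
sc=optics.camera('scene'); print('scene wall corner', topt(sc,385,152,0),topt(sc,290,131,0))
print('brot front bottom', topt(p,293,148,0),topt(p,427,148,0))
```

```text
board [0.61353631 0.01192142 0.1406945 ] 8.061201032418758 res mm [ 0.2  1.6  0.6 -0.9 -0.3 -2.6 -0.4  1.9]
grip [ 0.49   -0.1141  0.034 ] [322.  237.3]
near [ 0.6439 -0.0595  0.0245] [298.3 173.9]
mov0 [0.6193 0.1137 0.0245] [225.4 183.2]
seated ctr board [ 21.99567693 -36.26422152]
jaw [21.64316043 96.77873615]
jaw [-1.06697633 95.04981722]
jaw [ 32.32208844 -80.8263696 ]
wall [ 0.4666778  -0.39819002  0.        ] [ 0.41920049 -0.40301528  0.        ]
scene wall corner [ 0.3466155  -0.38284448  0.        ] [ 0.63609902 -0.38123205  0.        ]
brot front bottom [ 0.71589686 -0.04746816  0.        ] [ 0.71940957 -0.3782069   0.        ]
```

Run:
```python
import cv2
a=cv2.imread('pics/scene0.png')[60:310,200:440]; cv2.imwrite('pics/scene0c.png',cv2.resize(a,None,fx=2.4,fy=2.4,interpolation=2))
```

```text
(no output)
```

View pics/scene0c.png

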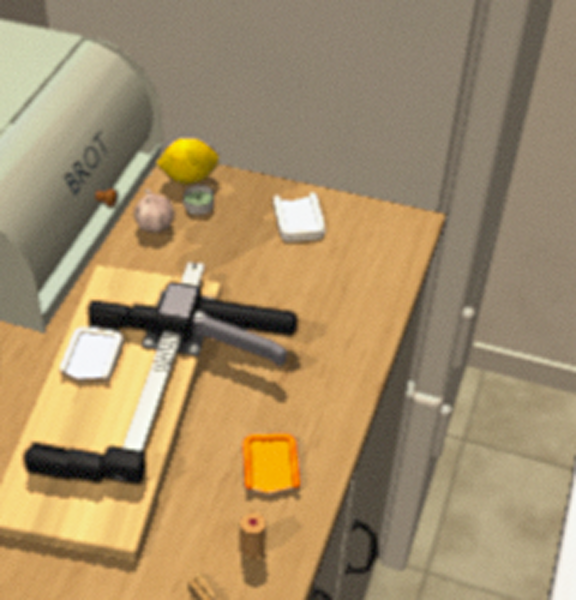

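The wall/fridge side is near y≈−0.40, close to the loose half at (0.513, −0.327). I will keep the gripper's long side off it. First I move to a hover for a wrist look.

apply_moves(deltas="-53.7 -3 65.2 100;-53.7 -3 65.2 100;-53.7 -3 65.2 100;-53.7 -3 65.2 100;-53.7 -3 65.2 100;-53.7 -3 65.2 100;-53.7 -3 65.2 100;-53.7 -3 65.2 100;-53.7 -3 65.2 100;-53.7 -3 65.2 100;-53.7 -3 65.2 100;-53.7 -3 65.2 100", claw=0, newtons=8)

```text
t: 2.25
position: [0.4134, 0.0297, 0.2446]
tcp_rot: [-1.407, -0.832, 0.829]
force: [2.0, 0.6, 0.4]
opening: 0.997
```

```bash
cat >> h.py <<'E'
def info():
    s=robot.get_state(); M=R.from_rotvec(s['tcp_rot']).as_matrix()
    print('t',round(s['t'],2),'pos',np.round(s['position'],4),'yawz',round(np.degrees(np.arctan2(M[1,2],M[0,2])),2),'tilt',np.round(M[:,1],3),'q',np.round(s['joint_pos'],2),'F',np.round(s['force'],1),'open',round(s['opening'],3))
    return s,M
def delta(target,yaw,s,M):
    d=M.T@(np.array(target)-s['position'])*100
    y=np.degrees(np.arctan2(M[1,2],M[0,2])); t=(y-yaw+180)%360-180
    print('delta cm',d.round(2),'turn',round(t,2))
E
python3 -c "
from h import *
s,M=info(); delta([.46,-.17,.25],10,s,M)"
```

```text
t 2.25 pos [0.4134 0.0297 0.2446] yawz 151.09 tilt [ 0.002  0.001 -1.   ] q [ 0.47 -0.   -0.43  0.   -1.14 -0.97] F [2.  0.6 0.4] open 0.997
delta cm [-15.22  -0.55 -13.74] turn 141.09
```

apply_moves(deltas="-18 -0.5 -10 -37;-18 -0.5 -10 -37;-18 -0.5 -10 -37;-18 -0.5 -10 -37;-18 -0.5 -10 -37;-18 -0.5 -10 -37;-18 -0.5 -10 -37")

```text
t: 2.95
position: [0.4142, -0.1756, 0.2488]
tcp_rot: [-1.139, -1.313, 1.313]
force: [-0.1, 0.3, 0.1]
opening: 0.998
```

Run:
```python
from h import *
s,M=info(); p=optics.camera('wrist'); save(p,'w1.png')
s2=optics.camera('scene'); save(s2,'s2.png')
for t in ['loose_half','seated_half']: print(t,[(np.round(np.array(d['box'])*[560,420,560,420]).tolist(),round(d['p'],2)) for d in optics.recognise(t,p)][:4])
```

```text
t 2.95 pos [ 0.4142 -0.1756  0.2488] yawz -171.86 tilt [-0. -0. -1.] q [-0.04  0.06 -0.35  0.   -1.16  0.18] F [-0.1  0.3  0.1] open 0.998
loose_half [([177.0, 0.0, 69.0, 66.0], 0.57)]
seated_half [([234.0, 311.0, 44.0, 42.0], 0.98)]
```

View pics/w1.png

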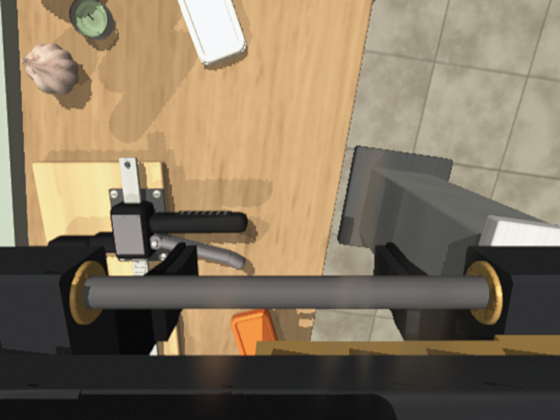

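View pics/s2.png

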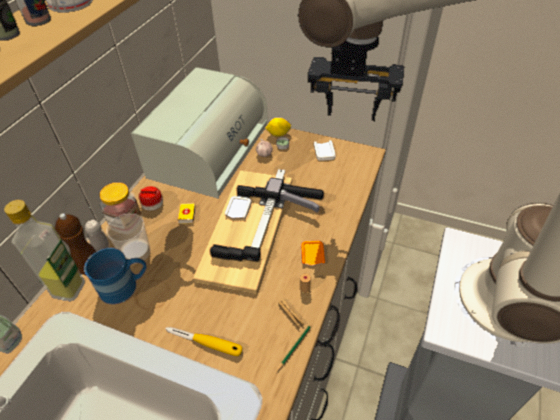

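```bash
python3 -c "
from h import *
s,M=info(); delta([.51,-.265,.20],-163,s,M)"
```

```text
t 3.15 pos [ 0.4144 -0.1736  0.2489] yawz -171.63 tilt [ 0.  0. -1.] q [-0.03  0.06 -0.35 -0.   -1.16  0.18] F [-0.3  0.9  0.2] open 0.999
delta cm [-10.43   4.9   -8.12] turn -8.63
```

apply_moves(deltas="-5 2.5 -4 -4;-10.4 4.9 -8.1 -8.6;-10.4 4.9 -8.1 -8.6;-10.4 4.9 -8.1 -8.6;-10.4 4.9 -8.1 -8.6")

```text
t: 3.65
position: [0.5098, -0.2648, 0.1986]
tcp_rot: [-1.052, -1.422, 1.424]
force: [0.0, -0.4, 0.5]
opening: 0.999
```

Run:
```python
from h import *
s,M=info(); p=optics.camera('wrist'); save(p,'w2.png')
print(topt(p,280,210,0,s), topt(p,280,0,0,s),topt(p,560,210,0,s))
im=cv2.cvtColor(p['pixels'],cv2.COLOR_RGB2BGR);hsv=cv2.cvtColor(im,cv2.COLOR_BGR2HSV)
m=((hsv[...,1]<40)&(hsv[...,2]>170)).astype(np.uint8)
for c in cv2.findContours(m,0,1)[0]:
    if cv2.contourArea(c)>1500:
        w=np.array([topt(p,u,v,.013,s)[:2] for u,v in c[:,0]])*1000
        r=cv2.minAreaRect(w.astype(np.float32)); print(cv2.boundingRect(c),np.round(r[0],1),np.round(r[1],1),r[2])
```

```text
t 3.65 pos [ 0.5098 -0.2648  0.1986] yawz -163.06 tilt [-0.003  0.001 -1.   ] q [-0.2   0.32 -0.15 -0.   -1.1   0.49] F [ 0.  -0.4  0.5] open 0.999
[ 0.50669783 -0.23770847  0.        ] [ 0.56349611 -0.42752799  0.        ] [ 0.22254658 -0.3236852   0.        ]
(269, 84, 63, 82) [ 512.1 -326.5] [50.7 70.6] 27.000225067138672
(46, 4, 46, 195) [ 728.6 -279.7] [179.7  19.2] 89.93980407714844
```

View pics/w2.png

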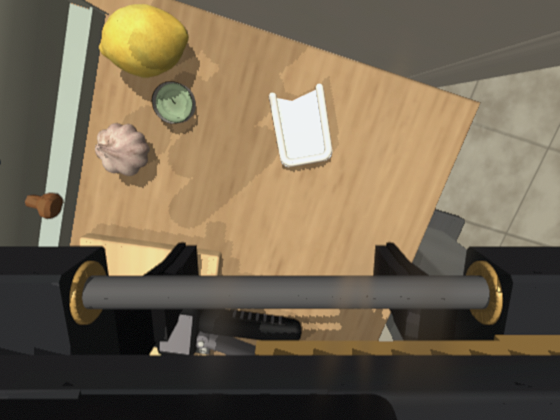

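Run:
```python
from h import *
s,M=info(); p=optics.camera('wrist')
for u,v in [(260,22),(330,47),(478,102)]: print(topt(p,u,v,0,s).round(3))
for z in (-.7,-.8,-.9,-1.0): print(z,topt(p,420,76,z,s).round(3),topt(p,555,37,z,s).round(3))
T=optics.camera('top')
for z in (-.7,-.8,-.9,-1.0): print(z,topt(T,420,312,z).round(3),topt(T,448,300,z).round(3))
```

```text
t 3.7 pos [ 0.5096 -0.2646  0.1997] yawz -163.01 tilt [-0.001  0.    -1.   ] q [-0.2   0.32 -0.15 -0.   -1.1   0.49] F [ 0.4 -0.4  0.1] open 0.998
[ 0.576 -0.405  0.   ]
[ 0.507 -0.403  0.   ]
[ 0.353 -0.399  0.   ]
-0.7 [ 0.195 -0.543 -0.7  ] [-0.121 -0.745 -0.7  ]
-0.8 [ 0.164 -0.563 -0.8  ] [-0.183 -0.784 -0.8  ]
-0.9 [ 0.132 -0.583 -0.9  ] [-0.244 -0.823 -0.9  ]
-1.0 [ 0.101 -0.603 -1.   ] [-0.306 -0.862 -1.   ]
-0.7 [ 0.326 -0.532 -0.7  ] [ 0.369 -0.636 -0.7  ]
-0.8 [ 0.326 -0.559 -0.8  ] [ 0.372 -0.668 -0.8  ]
-0.9 [ 0.327 -0.585 -0.9  ] [ 0.375 -0.7   -0.9  ]
-1.0 [ 0.327 -0.612 -1.   ] [ 0.378 -0.732 -1.   ]
```

```bash
python3 -c "
from h import *
s,M=info(); delta([.5044,-.3113,.05],-153,s,M)"
```

```text
t 3.8 pos [ 0.5095 -0.2644  0.2009] yawz -162.99 tilt [ 0.001 -0.    -1.   ] q [-0.2   0.31 -0.15  0.   -1.1   0.49] F [-0.3  0.4 -0.2] open 0.998
delta cm [-4.32 15.09  1.88] turn -9.99
```

apply_moves(deltas="-2 4 0.9 -5;-4.3 8 1.9 -10;-4.3 12 1.9 -10;-4.3 15 1.9 -10;-4.3 15 1.9 -10;-4.3 15 1.9 -10")

```text
t: 4.4
position: [0.5047, -0.3119, 0.0515]
tcp_rot: [-0.95, -1.548, 1.548]
force: [0.5, -0.4, 0.6]
opening: 1.001
```

Run:
```python
from h import *
s,M=info(); p=optics.camera('wrist'); save(p,'w3.png'); save(optics.camera('scene'),'s3.png')
for P in [(.5112,-.3247,.013)]: print(proj(p,P,s))
delta([.5044,-.3113,.004],-153,s,M)
```

```text
t 4.4 pos [ 0.5047 -0.3119  0.0515] yawz -152.98 tilt [ 0.002 -0.001 -1.   ] q [-0.28  0.5  -0.28  0.   -0.78  0.75] F [ 0.5 -0.4  0.6] open 1.001
(np.float64(285.2561561447324), np.float64(213.9581087020952))
delta cm [0.08 4.75 0.  ] turn 0.02
```

View pics/w3.png

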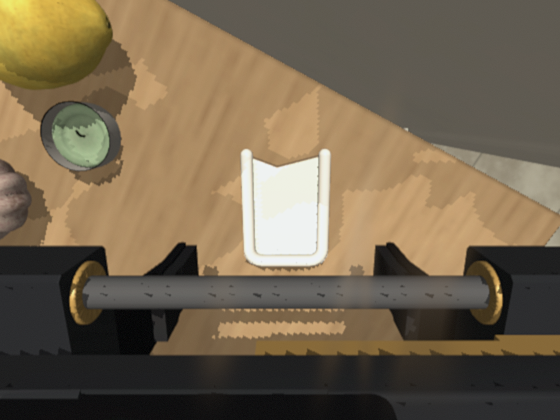

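View pics/s3.png

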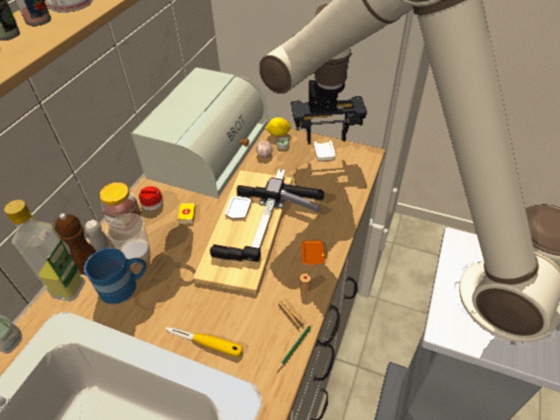

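apply_moves(deltas="0.1 2.5 0 0;0.1 4.4 0 0;0.1 4.7 0 0;0.1 4.7 0 0")

```text
t: 4.9
position: [0.5045, -0.3115, 0.0043]
tcp_rot: [-0.951, -1.548, 1.547]
force: [-0.2, -0.2, 0.1]
opening: 1.002
```

apply_moves(deltas="0 0 0 0;0 0 0 0;0 0 0 0;0 0 0 0;0 0 0 0;0 0 0 0", claw=0.6, newtons=12)

```text
t: 5.5
position: [0.5037, -0.3113, 0.003]
tcp_rot: [-0.949, -1.547, 1.546]
force: [0.5, 0.6, 1.4]
opening: 0.595
```

apply_moves(deltas="0 -2 0 0;0 -4 0 0;0 -7 0 0;0 -10 0 0;0 -10 0 0")

```text
t: 6.0
position: [0.5062, -0.3124, 0.1072]
tcp_rot: [-0.958, -1.55, 1.548]
force: [1.0, 0.3, -1.1]
opening: 0.598
```

Run:
```python
from h import *
s,M=info(); p=optics.camera('wrist'); save(p,'w4.png'); save(optics.camera('scene'),'s4.png')
q=np.load('board.npy');c,si=np.cos(q[2]),np.sin(q[2])
b2w=lambda b:np.array([q[0]+c*b[0]-si*b[1],q[1]+si*b[0]+c*b[1],b[2]])
print(b2w((.022,.047,0)))
delta([*b2w((.022,.062,0))[:2],.13],-172,s,M)
```

```text
t 6.0 pos [ 0.5062 -0.3124  0.1072] yawz -153.01 tilt [ 0.008 -0.004 -1.   ] q [-0.28  0.43 -0.23  0.   -0.9   0.75] F [ 1.   0.3 -1.1] open 0.598
[0.62872807 0.06154208 0.        ]
delta cm [ 29.16  -2.32 -28.38] turn 18.99
```

View pics/w4.png

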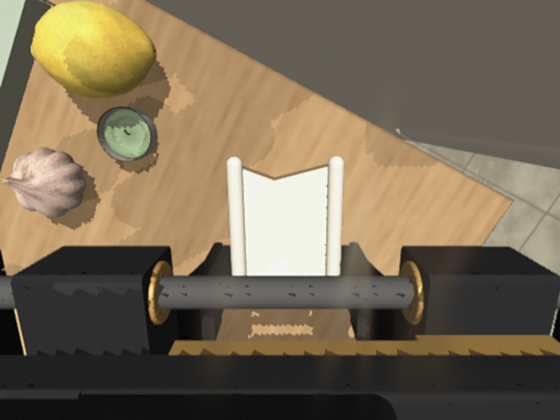

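apply_moves(deltas="29.2 -5.3 -28.4 19;29.2 -5.3 -28.4 19;29.2 -5.3 -28.4 19;29.2 -5.3 -28.4 19;29.2 -5.3 -28.4 19;29.2 -5.3 -28.4 19;29.2 -5.3 -28.4 19;29.2 -5.3 -28.4 19;29.2 -5.3 -28.4 19;29.2 -5.3 -28.4 19;29.2 -5.3 -28.4 19;29.2 -5.3 -28.4 19")

```text
t: 7.3
position: [0.6234, 0.0763, 0.1546]
tcp_rot: [-1.14, -1.307, 1.311]
force: [-0.1, -0.0, -1.1]
opening: 0.6
```

Run:
```python
from h import *
s,M=info(); p=optics.camera('wrist'); save(p,'w5.png'); 
import pickle; pickle.dump((s,p),open('w5.pkl','wb'))
T=optics.camera('top'); pickle.dump(T,open('t5.pkl','wb')); save(T,'t5.png'); save(optics.camera('scene'),'s5.png')
a=cv2.imread('pics/t5.png')[130:290,170:390]; cv2.imwrite('pics/t5c.png',cv2.resize(a,None,fx=3.5,fy=3.5,interpolation=2))
```

```text
t 7.3 pos [0.6234 0.0763 0.1546] yawz -172.15 tilt [-0.003 -0.001 -1.   ] q [ 0.38  0.44 -0.08 -0.   -1.05 -0.24] F [-0.1 -0.  -1.1] open 0.6
```

View pics/w5.png

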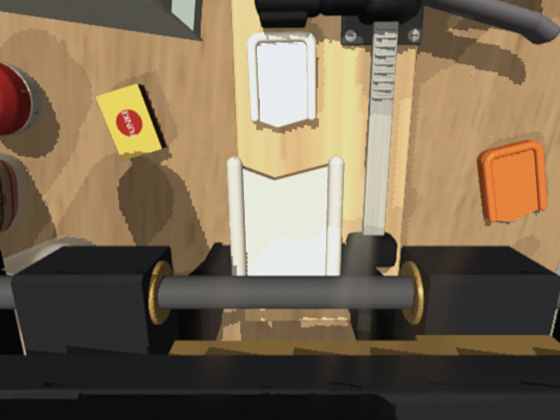

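View pics/s5.png

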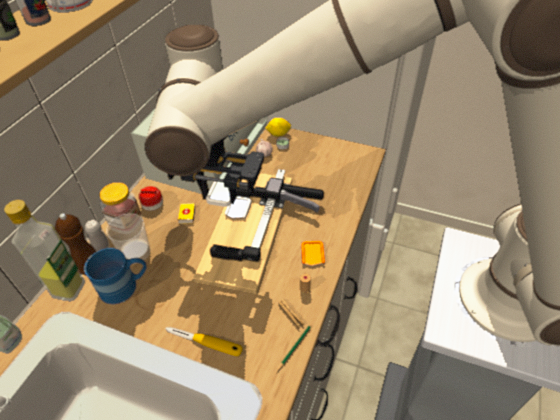

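```bash
cat > m5.py <<'E'
from h import *
import pickle
s,p=pickle.load(open('w5.pkl','rb')); s['position']=np.array(s['position'])
im=cv2.cvtColor(p['pixels'],cv2.COLOR_RGB2BGR)
cv2.imwrite('pics/w5c.png',cv2.resize(im[0:280,200:420],None,fx=2.9,fy=2.15*1.0,interpolation=2))
M=R.from_rotvec(s['tcp_rot']).as_matrix()
hsv=cv2.cvtColor(im,cv2.COLOR_BGR2HSV)
m=((hsv[...,1]<45)&(hsv[...,2]>170)).astype(np.uint8)
yaw=np.degrees(np.arctan2(M[1,2],M[0,2]))
q=np.load('board.npy');c_,s_=np.cos(q[2]),np.sin(q[2])
def w2b(w): d=np.array(w[:2])-q[:2]; return np.array([c_*d[0]+s_*d[1],-s_*d[0]+c_*d[1]])*1000
mm=np.zeros_like(m);mm[20:140,235:330]=m[20:140,235:330]
c=max(cv2.findContours(mm,0,1)[0],key=cv2.contourArea)
w=np.array([topt(p,u,v,.031,s)[:2] for u,v in c[:,0]])*1000
r=cv2.minAreaRect(w.astype(np.float32)); print('seat',cv2.boundingRect(c),np.round(r[0],1),np.round(r[1],1),r[2],'board',w2b(np.array(r[0])/1000))
def tool(u,v,z): return (M.T@(topt(p,u,v,z,s)-s['position'])*1000).round(1)
print('seat pts tool'); 
for u,v in [(275,130),(252,123),(316,118),(256,33),(312,33)]: print((u,v),tool(u,v,.031),w2b(topt(p,u,v,.031,s)).round(1))
print('loose pts tool')
for u,v in [(236,160),(336,159),(278,178),(230,180),(343,180)]: print((u,v),tool(u,v,s['position'][2]+.010))
print('board edge');
for u,v in [(236,60),(231,150),(410,100),(402,200)]: print((u,v),w2b(topt(p,u,v,.018,s)).round(1))
print('near pad', w2b(topt(p,285,25,.03,s)).round(1))
print('bar',w2b(topt(p,385,100,.036,s)),w2b(topt(p,375,200,.036,s)))
E
python3 m5.py
```

```text
seat (247, 32, 69, 95) [638.6 -18.7] [50.6 67.8] 9.036636352539062 board [ 20.52157418 -33.86446165]
seat pts tool
(275, 130) [-59.2 123.6  -7.9] [26.2  3.1]
(252, 123) [-64.6 123.6 -25.9] [44.1 -2.4]
(316, 118) [-68.3 123.7  24.2] [-6.  -5.9]
(256, 33) [-129.1  123.6  -21.3] [ 39.3 -66.8]
(312, 33) [-129.1  123.7   20. ] [ -2.  -66.7]
loose pts tool
(236, 160) [-52.2 -10.  -21.1]
(336, 159) [-52.5  -9.9  21.8]
(278, 178) [-44.3 -10.   -3.1]
(230, 180) [-43.5 -10.  -24. ]
(343, 180) [-43.4  -9.9  25.2]
board edge
(236, 60) [ 56.4 -50.2]
(231, 150) [63.5 19.8]
(410, 100) [-83.  -19.5]
(402, 200) [-83.3  63.6]
near pad [ 17.9 -72.3]
bar [-57.8226798  -18.95895146] [-54.99238393  59.14359121]
```

View pics/w5c.png

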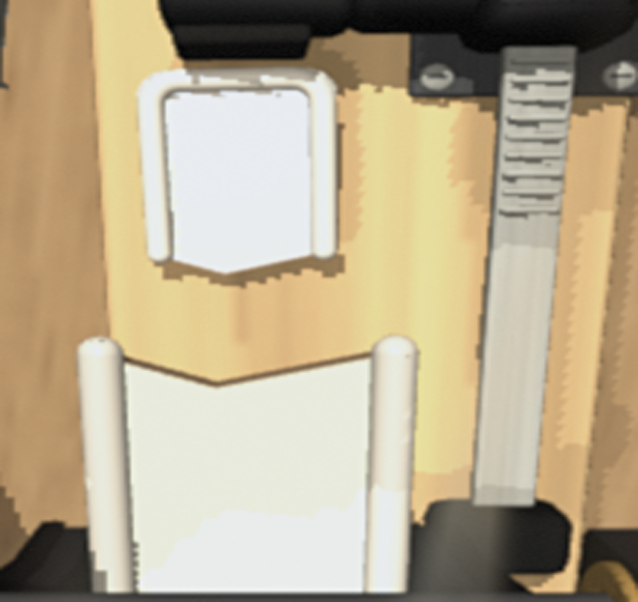

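View pics/t5c.png

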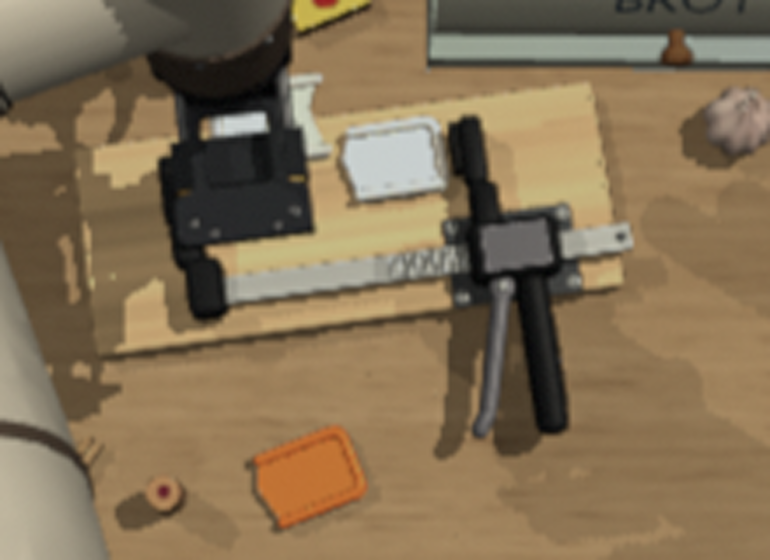

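```bash
cat >> m5.py <<'E'
print('-----')
g=cv2.cvtColor(im,cv2.COLOR_BGR2GRAY).astype(float)
def tz(u,v,z): return tool(u,v,z)
# seated mask row extents
L=[];Rr=[]
for v in range(50,112,3):
    xs=np.where(mm[v])[0]; L.append(tool(xs.min(),v,.031)); Rr.append(tool(xs.max()+1,v,.031))
for n,A in (('L',L),('R',Rr)):
    A=np.array(A); k=np.polyfit(A[:,0],A[:,2],1); print(n,'slope deg',np.degrees(np.arctan(k[0])).round(2),'z@x=-95',np.polyval(k,-95).round(1))
# loose extents
zt=s['position'][2]+.010
L=[];Rr=[]
for v in range(170,238,4):
    xs=np.where(m[v,215:360])[0]+215; L.append(tool(xs.min(),v,zt)); Rr.append(tool(xs.max()+1,v,zt))
for n,A in (('looseL',L),('looseR',Rr)):
    A=np.array(A); k=np.polyfit(A[:,0],A[:,2],1); print(n,'slope deg',np.degrees(np.arctan(k[0])).round(2),'z@x=-35',np.polyval(k,-35).round(1))
for a,b in (((232,2),(237,149)),((384,60),(366,230)),((400,50),(386,230))):
    A,B=tool(*a,.018 if a[0]<300 else .036),tool(*b,.018 if a[0]<300 else .036); print(A,B,np.degrees(np.arctan((B[2]-A[2])/(B[0]-A[0]))).round(2))
E
python3 m5.py | sed -n '/-----/,$p'
```

```text
-----
L slope deg 1.47 z@x=-95 -27.2
R slope deg 1.23 z@x=-95 23.7
looseL slope deg 0.38 z@x=-35 -25.1
looseR slope deg 0.45 z@x=-35 25.3
[-153.1  136.6  -39.9] [-43.2 136.5 -40.2] -0.16
[-109.8  118.9   73.2] [ 22.3 118.8  67.6] -2.43
[-116.6  118.9   84.5] [ 22.4 118.8  84.3] -0.08
```

apply_moves(deltas="-0.8 4 0 0;-0.8 8 -0.1 0;-0.8 10.5 -0.1 0;-0.8 11.5 -0.1 0;-0.8 11.5 -0.1 0;-0.8 11.5 -0.1 0")

```text
t: 8.05
position: [0.6278, 0.0699, 0.0424]
tcp_rot: [-1.142, -1.313, 1.309]
force: [0.2, 0.5, -1.7]
opening: 0.595
```

Run:
```python
from h import *
s,M=info(); p=optics.camera('wrist'); save(p,'w6.png'); info()
im=cv2.imread('pics/w6.png'); cv2.imwrite('pics/w6c.png',cv2.resize(im[0:280,180:400],None,fx=2.9,fy=2.14,interpolation=2))
```

```text
t 8.05 pos [0.6278 0.0699 0.0424] yawz -172.06 tilt [ 0.003  0.    -1.   ] q [ 0.37  0.57 -0.19  0.   -0.81 -0.23] F [ 0.2  0.5 -1.7] open 0.595
t 8.1 pos [0.6281 0.0702 0.0428] yawz -172.05 tilt [ 0.004  0.001 -1.   ] q [ 0.37  0.56 -0.19  0.   -0.81 -0.23] F [-0.1 -0.2 -1.2] open 0.592
```

View pics/w6.png

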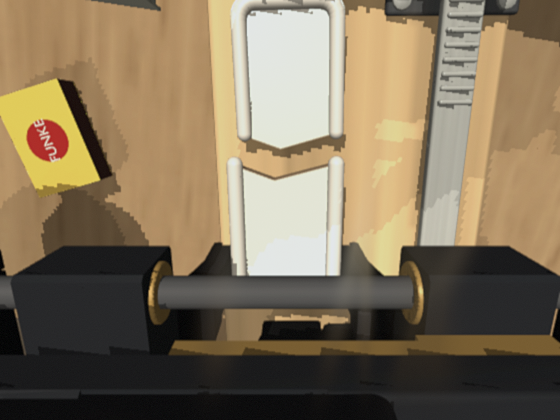

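Run:
```python
from h import *
s,M=info(); p=optics.camera('wrist')
t=lambda u,v,z:(M.T@(topt(p,u,v,z,s)-s['position'])*1000).round(1)
for u,v in [(245,137),(337,135),(281,149)]: print('seat',t(u,v,.031))
for u,v in [(236,158),(336,157),(274,179)]: print('loose',t(u,v,s['position'][2]+.01))
```

```text
t 8.1 pos [0.6281 0.0702 0.0428] yawz -172.05 tilt [ 0.004  0.001 -1.   ] q [ 0.37  0.56 -0.19  0.   -0.81 -0.23] F [-0.1 -0.2 -1.2] open 0.592
seat [-60.5  11.9 -19.4]
seat [-61.4  11.7  25. ]
seat [-54.8  11.8  -2. ]
loose [-53.   -9.9 -21.1]
loose [-53.4 -10.1  21.8]
loose [-43.9 -10.   -4.9]
```

apply_moves(deltas="0 1 0.2 0;0 1.8 0.3 0;0 2.1 0.3 0;0 2.1 0.3 0")

```text
t: 8.55
position: [0.6229, 0.0694, 0.0204]
tcp_rot: [-1.14, -1.309, 1.312]
force: [-1.9, 0.0, 3.9]
opening: 0.595
```

Run:
```python
from h import *
s,M=info(); p=optics.camera('wrist'); save(p,'w7.png'); s,M=info()
t=lambda u,v,z:(M.T@(topt(p,u,v,z,s)-s['position'])*1000).round(1)
```

```text
t 8.55 pos [0.6229 0.0694 0.0204] yawz -172.03 tilt [-0.001 -0.001 -1.   ] q [ 0.37  0.59 -0.21  0.   -0.77 -0.23] F [-1.9  0.   3.9] open 0.595
t 8.6 pos [0.6229 0.0694 0.0204] yawz -172.03 tilt [-0.001 -0.001 -1.   ] q [ 0.37  0.59 -0.21  0.   -0.77 -0.23] F [-2.7  0.5  5.3] open 0.6
```

View pics/w7.png

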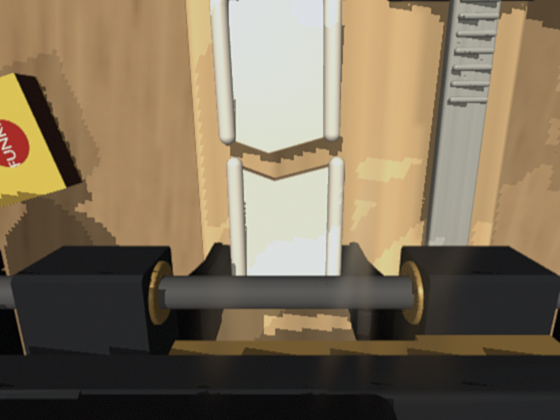

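apply_moves(deltas="0 -0.2 -0.1 0;0 -0.2 -0.25 0;0 -0.1 -0.25 0;0 -0.1 -0.25 0;0 -0.1 -0.25 0")

```text
t: 9.1
position: [0.626, 0.0698, 0.0205]
tcp_rot: [-1.14, -1.31, 1.311]
force: [0.6, 0.1, -1.3]
opening: 0.596
```

Run:
```python
from h import *
s,M=info(); p=optics.camera('wrist'); save(p,'w8.png'); s,M=info()
```

```text
t 9.1 pos [0.626  0.0698 0.0205] yawz -172.07 tilt [-0. -0. -1.] q [ 0.37  0.59 -0.21  0.   -0.77 -0.23] F [ 0.6  0.1 -1.3] open 0.596
t 9.15 pos [0.626  0.0698 0.0206] yawz -172.07 tilt [-0. -0. -1.] q [ 0.37  0.59 -0.21 -0.   -0.77 -0.23] F [-0.   0.4 -0.7] open 0.596
```

View pics/w8.png

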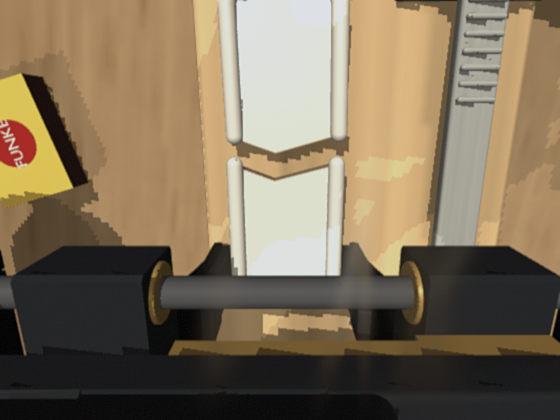

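apply_moves(deltas="0 0.03 0 0;0 0.03 0 0;0 0.03 0 0;0 0.03 0 0;0 0.03 0 0", claw=0.2, newtons=8)

```text
t: 9.65
position: [0.6261, 0.0699, 0.0206]
tcp_rot: [-1.141, -1.311, 1.31]
force: [-0.3, -0.8, -0.1]
opening: 0.798
```

apply_moves(deltas="0 0 0 0;0 -3 0 0;0 -8 0 0;0 -13 0 0;0 -15 0 0;0 -15 0 0")

```text
t: 10.25
position: [0.6284, 0.0705, 0.1756]
tcp_rot: [-1.146, -1.319, 1.305]
force: [0.5, 0.2, -1.9]
opening: 0.801
```

Run:
```python
from h import *
s,M=info(); p=optics.camera('wrist'); save(p,'w9.png')
q=np.load('board.npy');c,si=np.cos(q[2]),np.sin(q[2])
b2w=lambda b:np.array([q[0]+c*b[0]-si*b[1],q[1]+si*b[0]+c*b[1],b[2]])
print(b2w((-.14,-.1075,0)))
delta([*b2w((-.15,-.1075,0))[:2],.18],-82,s,M)
delta([*b2w((-.15,-.1075,0))[:2],.18],98,s,M)
```

```text
t 10.25 pos [0.6284 0.0705 0.1756] yawz -172.03 tilt [ 0.009  0.002 -1.   ] q [ 0.37  0.43 -0.05  0.   -1.09 -0.23] F [ 0.5  0.2 -1.9] open 0.801
[ 0.48999448 -0.11414867  0.        ]
delta cm [-16.36  -0.62  17.26] turn -90.03
delta cm [-16.36  -0.62  17.26] turn 89.97
```

View pics/w9.png

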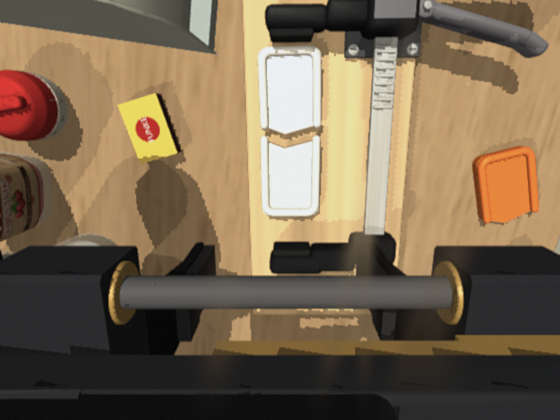

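The loose half lies flat and in line with the seated half (px (291,175) vs (290,92)). The gap is ≈8 mm and the moving jaw at row ~245 is clear of it. Now to the trigger.

apply_moves(deltas="-16.4 -1 16.3 -90;-16.4 -1 16.3 -90;-16.4 -1 16.3 -90;-16.4 -1 16.3 -90;-16.4 -1 16.3 -90;-16.4 -1 16.3 -90;-16.4 -1 16.3 -90;-16.4 -1 16.3 -90;-16.4 -1 16.3 -90;-16.4 -1 16.3 -90;-16.4 -1 16.3 -90;-16.4 -1 16.3 -90", claw=0)

```text
t: 11.5
position: [0.4862, -0.115, 0.1789]
tcp_rot: [-0.153, 2.152, -2.151]
force: [0.3, -0.2, 0.2]
opening: 1.001
```

Run:
```python
from h import *
import pickle
s,M=info(); p=optics.camera('wrist'); save(p,'w10.png'); T=optics.camera('top'); save(T,'t10.png')
pickle.dump((s,p),open('w10.pkl','wb'))
```

```text
t 11.5 pos [ 0.4862 -0.115   0.1789] yawz -82.09 tilt [-0.004  0.    -1.   ] q [ 0.09  0.21 -0.36 -0.   -1.01  1.62] F [ 0.3 -0.2  0.2] open 1.001
```

View pics/w10.png

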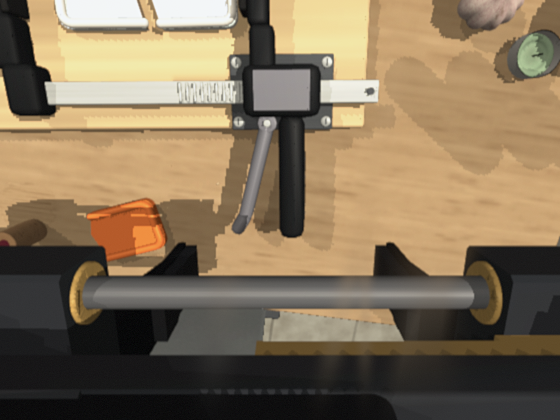

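Run:
```python
from h import *
import pickle
s,p=pickle.load(open('w10.pkl','rb'))
im=cv2.imread('pics/w10.png'); cv2.imwrite('pics/w10c.png',cv2.resize(im[40:260,200:360],None,fx=4,fy=2.7,interpolation=2))
M=R.from_rotvec(s['tcp_rot']).as_matrix()
t=lambda u,v,z:(M.T@(topt(p,u,v,z,s)-s['position'])*1000).round(1)
g=im.astype(int).sum(2)
for v in (150,180,200,215,230): print(v,g[v,225:315:1].tolist()[::1] if v==200 else '', t(279,v,.034),t(304,v,.034))
q=np.load('board.npy');c,si=np.cos(q[2]),np.sin(q[2])
b2w=lambda b:np.array([q[0]+c*b[0]-si*b[1],q[1]+si*b[0]+c*b[1],b[2]])
for n,b in dict(hend=(-.181,-.115,.034),hgrip=(-.14,-.115,.047),trig=(-.14,-.079,.045),bodyTL=(-.0,-.107,.053),pivot=(-.08,-.095,.045),cornerNR=(-.085,-.18,.018),cornerFR=(.06,-.18,.018)).items(): print(n,np.round(proj(p,b2w(b),s),1), (M.T@(b2w(b)-s['position'])*1000).round(1))
```

```text
150  [-41.1 144.7  -5.6] [-41.1 144.7  15.9]
180  [-14.9 144.8  -5.8] [-14.9 144.8  16.2]
200 [323, 326, 326, 327, 324, 326, 325, 322, 319, 325, 321, 324, 323, 325, 327, 318, 293, 266, 295, 327, 349, 377, 397, 412, 424, 424, 407, 391, 374, 346, 284, 274, 307, 317, 313, 310, 310, 308, 310, 311, 308, 312, 311, 300, 262, 249, 251, 254, 255, 253, 254, 256, 258, 246, 141, 52, 56, 70, 79, 78, 87, 90, 89, 95, 102, 103, 101, 108, 104, 106, 130, 136, 134, 133, 132, 121, 99, 78, 76, 174, 343, 437, 450, 447, 447, 450, 450, 455, 453, 457] [  3.2 144.9  -5.9] [  3.2 144.9  16.4]
215  [ 17.1 144.9  -6. ] [ 17.1 144.9  16.6]
230  [ 31.4 145.   -6. ] [ 31.4 145.   16.8]
hend [293.6 235.3] [ 36.5 145.    7.4]
hgrip [294.1 194.9] [ -4.4 131.9   7.2]
trig [252.  194.5] [ -4.3 133.9 -28.8]
bodyTL [283.8   9.9] [-144.4  125.4   -1.1]
pivot [269.6 122.4] [-64.4 133.7 -12.9]
cornerNR [366.6 127.1] [-59.7 160.6  72.1]
cornerFR [377.2 -63.5] [-204.7  160.1   71.7]
```

View pics/w10c.png

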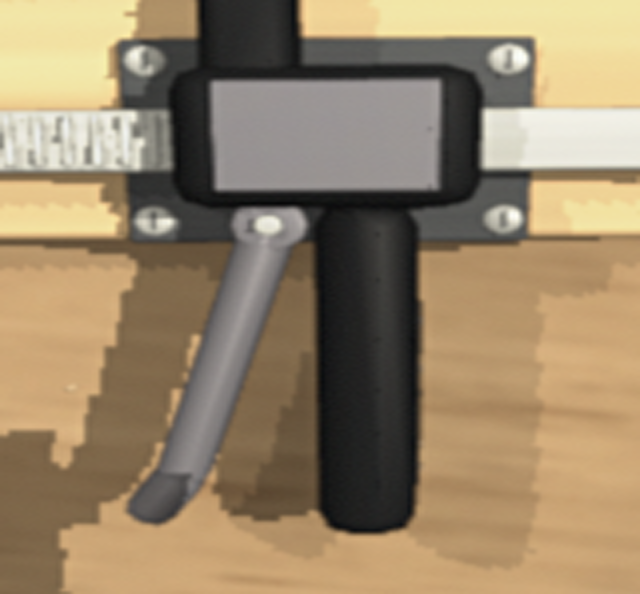

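apply_moves(deltas="-0.4 4 -0.2 0;-0.4 8 -0.2 0;-0.4 10.4 -0.2 0;-0.4 10.4 -0.2 0;-0.4 10.4 -0.2 0")

```text
t: 12.1
position: [0.4912, -0.1126, 0.0767]
tcp_rot: [-0.149, 2.149, -2.151]
force: [0.5, -0.1, 0.1]
opening: 0.999
```

Run:
```python
from h import *
import pickle
s,M=info(); p=optics.camera('wrist'); save(p,'w11.png')
t=lambda u,v,z:(M.T@(topt(p,u,v,z,s)-s['position'])*1000).round(1)
im=cv2.imread('pics/w11.png');g=im.astype(int).sum(2)
for v in (150,180,200,215,230):
    r=g[v,200:400]; xs=np.where(r<140)[0]+200
    print(v,xs.min(),xs.max(),t(xs.min(),v,.034),t(xs.max()+1,v,.034))
```

```text
t 12.1 pos [ 0.4912 -0.1126  0.0767] yawz -82.08 tilt [-0.    -0.001 -1.   ] q [ 0.1   0.35 -0.48  0.   -0.75  1.61] F [ 0.5 -0.1  0.1] open 0.999
150 278 315 [-51.   42.7  -4.3] [-51.   42.7  17.5]
180 279 315 [-33.6  42.7  -3.8] [-33.6  42.7  17.9]
200 279 315 [-21.5  42.7  -3.9] [-21.5  42.7  18.2]
215 279 316 [-12.2  42.7  -3.9] [-12.2  42.7  19. ]
230 279 315 [-2.7 42.7 -4. ] [-2.7 42.7 18.6]
```

View pics/w11.png

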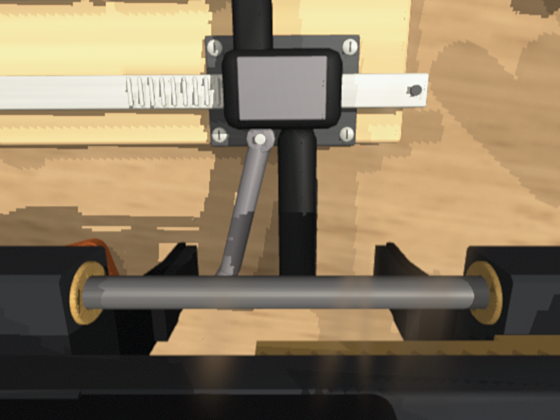

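apply_moves(deltas="0.4 3 0 0;0.4 5.5 0 0;0.4 6.1 0 0;0.4 6.1 0 0;0.4 6.1 0 0")

```text
t: 12.65
position: [0.4886, -0.113, 0.0172]
tcp_rot: [-0.146, 2.148, -2.148]
force: [0.3, 0.3, -0.7]
opening: 1.001
```

Run:
```python
from h import *
s,M=info(); p=optics.camera('wrist'); save(p,'w12.png'); T=optics.camera('top'); save(T,'t12.png')
a=cv2.imread('pics/t12.png')[130:290,170:390]; cv2.imwrite('pics/t12c.png',cv2.resize(a,None,fx=3.5,fy=3.5,interpolation=2))
```

```text
t 12.65 pos [ 0.4886 -0.113   0.0172] yawz -82.04 tilt [ 0.003 -0.    -1.   ] q [ 0.1   0.43 -0.54  0.   -0.59  1.61] F [ 0.3  0.3 -0.7] open 1.001
```

View pics/w12.png

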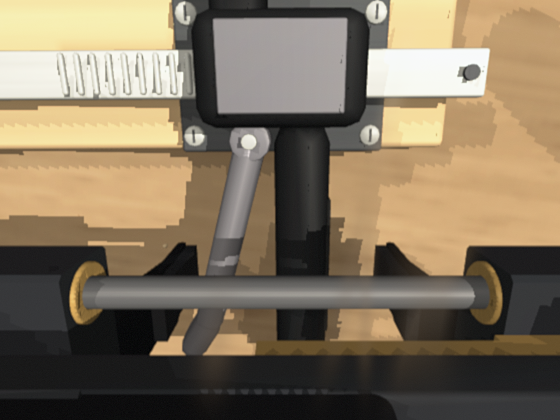

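View pics/t12c.png

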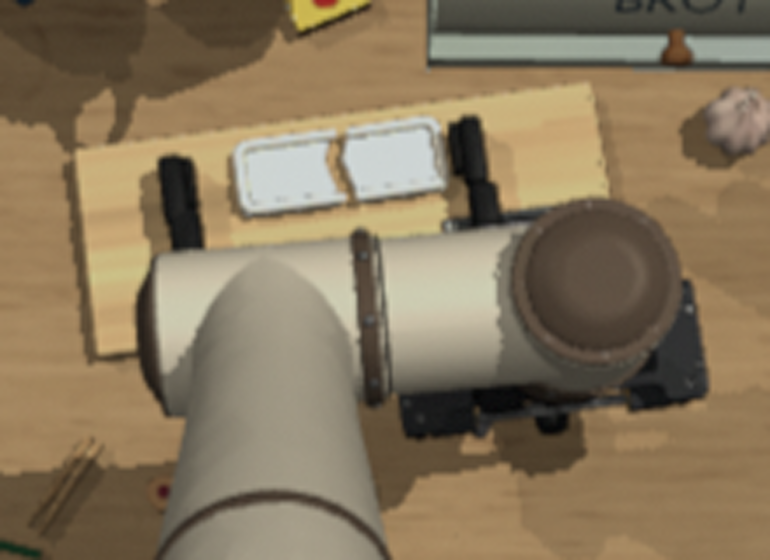

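apply_moves(deltas="0 0 0 0;0 0 0 0;0 0 0 0;0 0 0 0;0 0 0 0;0 0 0 0;0 0 0 0;0 0 0 0", claw=0.65, newtons=14)

```text
t: 13.55
position: [0.4845, -0.1129, 0.0151]
tcp_rot: [-0.155, 2.152, -2.151]
force: [-4.7, 3.3, 3.3]
opening: 0.424
```

```bash
cat > look.py <<'E'
import sys
from h import *
n=sys.argv[1]
s,M=info(); T=optics.camera('top'); save(T,f't{n}.png')
p=optics.camera('wrist'); save(p,f'w{n}.png')
a=cv2.imread(f'pics/t{n}.png')[150:230,190:320]; a=cv2.resize(a,None,fx=5,fy=5,interpolation=2)
b=cv2.imread(f'pics/w{n}.png')[:250,:][:, :]; b=cv2.resize(b,(400,180))
o=np.zeros((400+180,650,3),np.uint8); o[:400]=a; o[400:,:400]=b; cv2.imwrite(f'pics/c{n}.png',o)
E
python3 look.py 13
```

```text
t 13.55 pos [ 0.4845 -0.1129  0.0151] yawz -82.05 tilt [-0.005  0.    -1.   ] q [ 0.1   0.44 -0.55 -0.   -0.59  1.61] F [-4.7  3.3  3.3] open 0.424
```

View pics/c13.png

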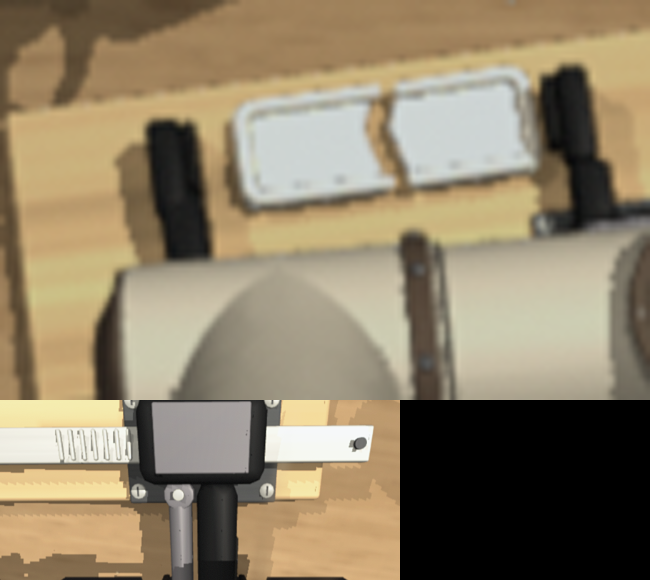

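apply_moves(deltas="0 0 0 0;0 0 0 0;0 0 0 0;0 0 0 0;0 0 0 0;0 0 0 0", claw=0.04)

```text
t: 14.25
position: [0.489, -0.1131, 0.0161]
tcp_rot: [-0.145, 2.147, -2.148]
force: [0.4, 0.2, 1.0]
opening: 0.877
```

apply_moves(deltas="0 0 0 0;0 0 0 0;0 0 0 0;0 0 0 0;0 0 0 0;0 0 0 0;0 0 0 0;0 0 0 0", claw=0.65)

```text
t: 15.05
position: [0.4843, -0.1129, 0.0152]
tcp_rot: [-0.156, 2.152, -2.151]
force: [-4.8, 5.2, 3.7]
opening: 0.424
```

```bash
python3 look.py 14
```

```text
t 15.05 pos [ 0.4843 -0.1129  0.0152] yawz -82.04 tilt [-0.005  0.    -1.   ] q [ 0.1   0.44 -0.55 -0.   -0.59  1.61] F [-4.8  5.2  3.7] open 0.424
```

View pics/c14.png

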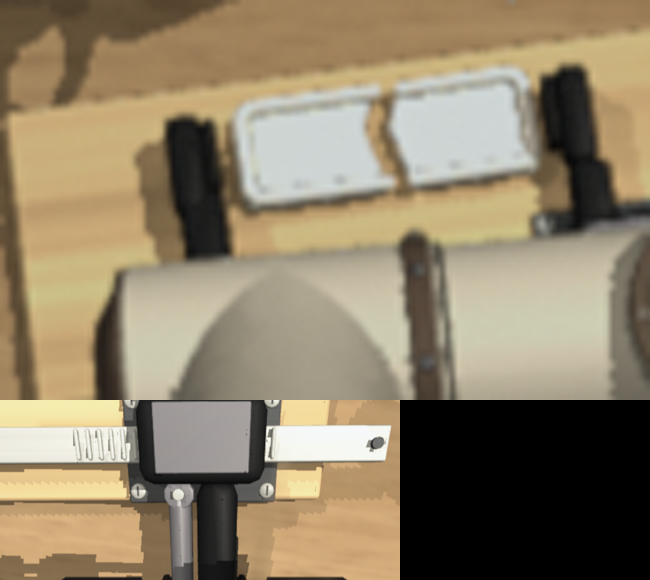

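apply_moves(deltas="0 0 0 0;0 0 0 0;0 0 0 0;0 0 0 0;0 0 0 0;0 0 0 0;0 0 0 0", claw=0.04)

```text
t: 15.85
position: [0.4879, -0.1133, 0.016]
tcp_rot: [-0.148, 2.148, -2.149]
force: [-0.5, -0.3, -0.3]
opening: 0.927
```

apply_moves(deltas="0 0 0 0;0 0 0 0;0 0 0 0;0 0 0 0;0 0 0 0;0 0 0 0;0 0 0 0;0 0 0 0", claw=0.65)

```text
t: 16.65
position: [0.4841, -0.1129, 0.015]
tcp_rot: [-0.156, 2.153, -2.152]
force: [-4.8, 3.0, 2.6]
opening: 0.423
```

```bash
python3 look.py 15
```

```text
t 16.65 pos [ 0.4841 -0.1129  0.015 ] yawz -82.04 tilt [-0.006 -0.    -1.   ] q [ 0.1   0.44 -0.55 -0.   -0.59  1.61] F [-4.8  3.   2.6] open 0.423
```

View pics/c15.png

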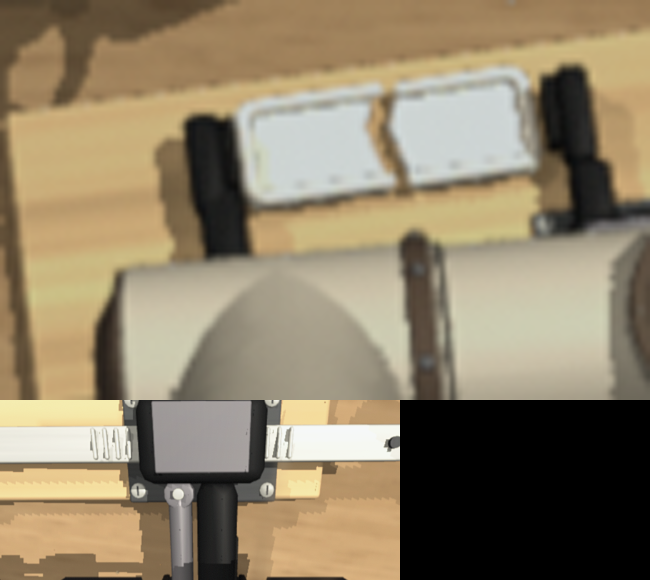

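apply_moves(deltas="0 0 0 0;0 0 0 0;0 0 0 0;0 0 0 0;0 0 0 0;0 0 0 0;0 0 0 0", claw=0.04)

```text
t: 17.45
position: [0.4879, -0.1133, 0.016]
tcp_rot: [-0.148, 2.148, -2.149]
force: [-0.4, 0.3, 0.1]
opening: 0.928
```

apply_moves(deltas="0 0 0 0;0 0 0 0;0 0 0 0;0 0 0 0;0 0 0 0;0 0 0 0;0 0 0 0;0 0 0 0", claw=0.65)

```text
t: 18.25
position: [0.484, -0.113, 0.015]
tcp_rot: [-0.156, 2.153, -2.152]
force: [-5.3, 3.9, 3.9]
opening: 0.424
```

```bash
python3 look.py 16
```

```text
t 18.25 pos [ 0.484 -0.113  0.015] yawz -82.05 tilt [-0.006  0.    -1.   ] q [ 0.1   0.44 -0.55 -0.   -0.59  1.61] F [-5.3  3.9  3.9] open 0.424
```

View pics/c16.png

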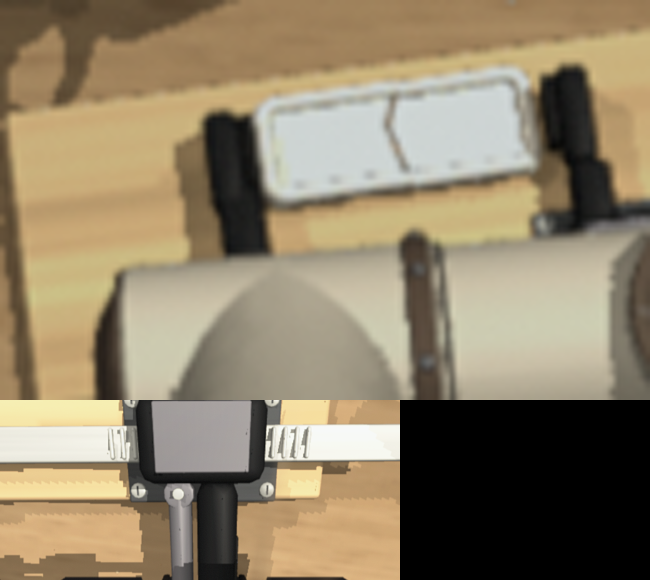

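apply_moves(deltas="0 0 0 0;0 0 0 0;0 0 0 0;0 0 0 0;0 0 0 0;0 0 0 0;0 0 0 0", claw=0.04)

```text
t: 19.05
position: [0.4879, -0.1133, 0.016]
tcp_rot: [-0.148, 2.148, -2.149]
force: [0.8, 0.0, 0.2]
opening: 0.933
```

apply_moves(deltas="0 0 0 0;0 0 0 0;0 0 0 0;0 0 0 0;0 0 0 0;0 0 0 0;0 0 0 0;0 0 0 0;0 0 0 0;0 0 0 0", claw=0.65, newtons=16)

```text
t: 20.05
position: [0.4839, -0.1121, 0.015]
tcp_rot: [-0.155, 2.154, -2.151]
force: [-6.1, 7.9, 3.5]
opening: 0.447
```

```bash
python3 look.py 17
```

```text
t 20.05 pos [ 0.4839 -0.1121  0.015 ] yawz -82.1 tilt [-0.006  0.001 -1.   ] q [ 0.1   0.44 -0.55 -0.   -0.59  1.61] F [-6.1  7.9  3.5] open 0.447
```

View pics/c17.png

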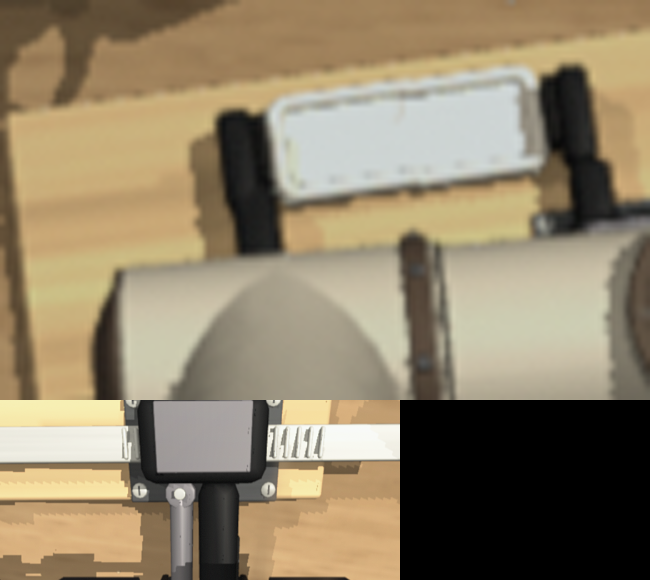

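apply_moves(deltas="0 0 0 0;0 0 0 0;0 0 0 0;0 0 0 0;0 0 0 0;0 0 0 0", claw=0.65, newtons=19)

```text
t: 20.75
position: [0.4839, -0.1123, 0.015]
tcp_rot: [-0.156, 2.154, -2.151]
force: [-5.6, 7.5, 3.4]
opening: 0.433
```

apply_moves(deltas="0 0 0 0;0 0 0 0;0 0 0 0;0 0 0 0;0 0 0 0;0 0 0 0")

```text
t: 21.35
position: [0.4839, -0.1123, 0.015]
tcp_rot: [-0.156, 2.154, -2.151]
force: [-5.8, 8.2, 3.4]
opening: 0.44
```

```bash
python3 look.py 18
python3 - <<'E'
from h import *
p=optics.camera('scene'); save(p,'s18.png')
T=cv2.imread('pics/t18.png'); cv2.imwrite('pics/t18c.png',cv2.resize(T[155:210,230:320],None,fx=8,fy=8,interpolation=2))
S=cv2.imread('pics/s18.png'); cv2.imwrite('pics/s18c.png',cv2.resize(S[130:300,180:340],None,fx=3.5,fy=3.5,interpolation=2))
info()
E
```

```text
t 21.35 pos [ 0.4839 -0.1123  0.015 ] yawz -82.08 tilt [-0.006  0.001 -1.   ] q [ 0.1   0.44 -0.55 -0.   -0.59  1.61] F [-5.8  8.2  3.4] open 0.44
t 21.5 pos [ 0.4839 -0.1123  0.015 ] yawz -82.08 tilt [-0.006  0.001 -1.   ] q [ 0.1   0.44 -0.55 -0.   -0.59  1.61] F [-5.3  7.1  2.8] open 0.441
```

View pics/t18c.png

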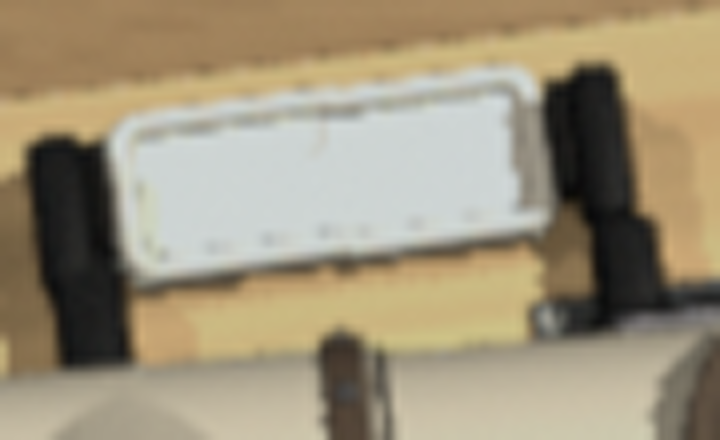

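View pics/s18c.png

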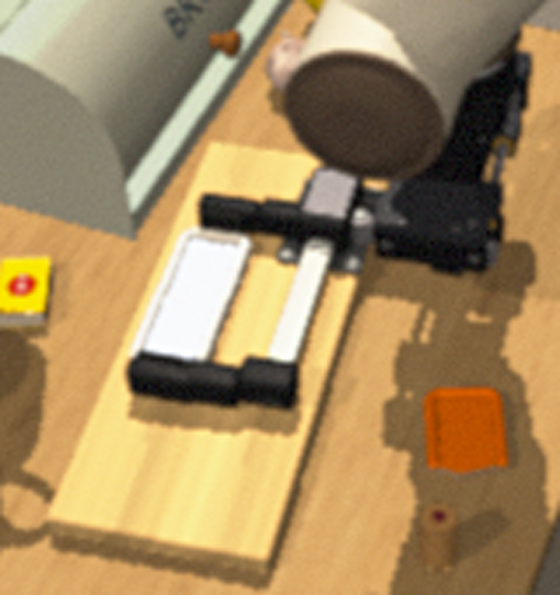

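View pics/w18.png

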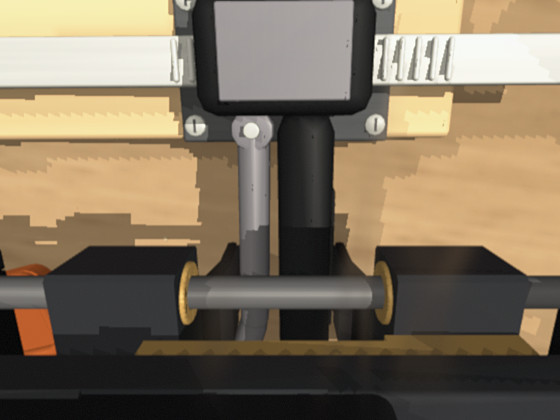

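Run:
```python
from h import *
info(); print(robot.finish_job()); info()
```

```text
t 21.5 pos [ 0.4839 -0.1123  0.015 ] yawz -82.08 tilt [-0.006  0.001 -1.   ] q [ 0.1   0.44 -0.55 -0.   -0.59  1.61] F [-5.3  7.1  2.8] open 0.441
the job is handed in; nothing more can be done
None
the job is handed in; nothing more can be done
```

I picked up the loose half at 12 N and laid it flat in line with the seated half, leaving a gap of about 8 mm, then let go. Five squeezes of the trigger closed the clamp. I handed in at t = 21.5 s with the trigger still held at a 19 N grip setting.

**Last checks:**
- **Joint:** the last top view shows the seam closed, the halves in line, and both jaws against the ends. The clamp force itself can't be measured, so that is judged only from the trigger behaviour below.
- **Trigger:** on the last squeeze it stopped part way. The finger opening was 0.44, against 0.424 on every earlier full stroke, so it is resisting on the work. It did move slightly (0.447 to 0.440) when I raised the grip from 16 to 19 N, and it stopped only about 1.4 mm short of its full stroke.
- **Bar:** it should be drawn in about 45 mm, because both halves are tight. I did not measure the travel directly.
- **Other objects:** none of the moves touched a bystander or the orange look-alike, as far as the pictures show. I did not measure their positions at the end.

**Disagreement:** the high and low wrist views differed by about 3 mm on the sideways position of the seated half. I corrected it at board height before letting go, and the rims then matched to within about 1 px.

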